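Weigh the onion basket on the hanging scale

ROBOT

A 6-joint arm with a two-finger parallel gripper is mounted at the origin on the work surface. World frame = base frame: x ahead of the robot, y to its left, z up, the work surface at z = 0. Lengths are in m, angles in degrees, forces in N, time in s.
With the tool pointing down it reaches from about 0.275 to 0.75 m from the base axis. Payload 10.2 kg.
Tool frame: the origin (TCP) lies midway between the tips of the shut fingers; the grasp point (between the pads) lies 19 mm behind it; z points along the fingers, y is the line along which they close (so a half turn about z gives the same grasp; the last joint's range is limited). The gripper opens to 85 mm and grips with 20 to 120 N. Pads are 22 mm wide; open, the fingers measure 114 mm over their backs; the gripper's body (76 mm by 85 mm) begins 54 mm behind the grasp point. The pads swing forward as they close: fully open they stand 13 mm farther back than shut.
Start: joints at [57.617, 17.928, 85.812, -0, 76.261, -12.8], TCP at [0.176, 0.495, 0.231] pointing down, gripper open.
Joint ranges: [-168.41, 168.41], [-55.51, 124.54], [10.69, 146.95], [-70.63, 250.63], [1, 178], [-165.06, 165.06]. Speed limits (degrees/s): [136.94, 136.94, 172.46, 180, 180, 180].

INTERFACE

Orientations are given as [roll, pitch, yaw] about the fixed x, y, z axes, in that order (R = Rz(yaw) Ry(pitch) Rx(roll)).
In Python, from cell import manip gives the robot as it stands.
- The arm moves only by the tool play_rows, never from a script. Its argument "series" is a list of rows, each a list of 3 entries, a list of its own where there are three numbers: the shift along the tool's x, y, z in mm, then the turn, a rotation vector about the tool's x, y, z in rad, then the closure in counts, from 0 (fully open) to 255 (shut). A call has exactly 10 rows; each row shifts and turns the commanded pose from where the row before left it, along the tool's axes as they then stand; what a row does not reach is not made up. A row lasts 1/10 s, in which the tool goes at most 50 mm and 8.59 degrees, less where a joint would pass 70% of its speed; a pose out of reach is approached as far as the arm can. A call is refused whole if a number of a shift passes 50 or a number of a turn 0.15, either way. A call with a gripper value outside its range is refused whole. The fingers move at their own pace and stop on an object; "newtons" is the grip in N (left out, the last holds). Time passes only in rows, so rows that do not move let the fingers close, or fill a call up. It gives the time, the measured TCP pose, the force, the opening and the grip force at its end, in the units of the state.
- manip.get_obs(): the state, without advancing time (a new reading comes with each control period).
- manip.grab_frame(name): name is "side" or "top"; returns a dict with "img" (480x640x3 uint8, blue, green, red), "mtx" (3x3 intrinsics, pixels), "pose" (4x4, takes a point from camera to world coordinates). Camera axes: x right, y up, looking along -z (the intrinsics and any distortion apply to the point x, -y, -z); pixel columns grow to the right and rows downward; lengths in m; the calibration is good to about 2 mm. A picture is of the moment at which its call begins. There is no depth.
- manip.hand_in(): hands the job in; it is judged then, once.
The state is a dict: "clock": time; "q": joint angles; "joint_vel": joint speeds; "joint_efforts": joint torques, N m; "ee_pos": TCP position; "orientation": TCP orientation; "contact_force": force on the tool from outside, world axes, zero at the start; "torque": the same for the moment, N m; "gripper_width": finger opening in m; "finger_force": force on a finger pad.
Only numpy, scipy, OpenCV 4.12 (cv2) and the standard library are available. Lean on these libraries where they do the work, as an engineer would, in place of code of your own. Each camera call takes 0.05 s, during which the arm holds its last target. There are 200 camera calls.

TASK

Weigh the wire basket of onions: lift it by its handle bar and hang the middle of the bar on the hook of the hanging scale, then let go so that it hangs level and still, free of everything but the hook. The hook is sprung: let it take the weight little by little, without dropping the basket on it or dragging it far below where the load brings it, and leave the jar, the can and the cup where they stand.

Things in the scene. Friction and masses are not known exactly. Their poses are not given: they have to be found in the camera images.
- basket_center (a point): Centre of the loose steel-wire basket of onions, 82.5 mm above its bottom. Basket 110 mm along its x, 150 mm along its y, rim 80 mm high; 0.3 to 0.7 kg in all. The onions are fixed in it and reach 80 mm above its bottom. z up. A half turn about z makes no difference.
- basket_handle (a point): Middle of the basket's rigid handle bar, on its centre line, 165 mm above the basket's bottom. The bar is round steel, 10 mm thick, level, straight for 63 mm to either side along y; legs go down from its ends, at y = +-73 mm, to the basket's short sides. Axes as the basket.
- basket: The same basket; origin at the centre of its underside, axes as above.
- hook_seat (a point): Where the bar's centre lies when hung in the hook's valley; 284 mm above the table unloaded, moves with the hook (8 mm wire). x runs from the hook's open side to its closed back (wire at x = +26 mm), y left to the post, z up. The bar must lie along y. Way in: over the tip from -x, bar centre at least 34 mm above the seat there, then +x and down. From 69 mm above the seat the shank stands at x = 0.
- hook_tip (a point): Top of the hook's upturned open end: 34 mm to -x of the seat, 23 mm above it; moves with the hook. Axes as hook_seat.
- scale_bottom (a point): Centre of the underside of the grey scale housing (fixed, round dial on its -x face), right above the hook, 171 mm above the unloaded seat. Housing 60 mm along x, 120 mm along y, 130 mm tall. It blocks a gripper held upright at the hook; one leaned back to -x by about 40 degrees, fingers pointing to +x and down, has room. Axes as hook_seat.
- stand_foot (a point): Point of the fixed steel stand on the table, straight below the hook. Base plate 10 mm thick, x +-80 mm, y -80 to +220 mm; 30 mm square post at y = +185 mm, 640 mm tall; a cross arm on top carries the scale. Axes as hook_seat.
- scale_hook (a joint): How far the sprung hook has sunk, m: 0 unloaded, growing downward by about 10 mm per newton (100 N/m), lightly damped; end of travel 100 mm. The basket alone brings it to about 29 to 69 mm, by its unknown weight.
- jar: Bystander: amber glass jar with black lid, 72 mm across, 100 mm tall, loose. Origin at the centre of its underside.
- can: Bystander: food can with paper label, 74 mm across, 110 mm tall, loose. Origin at the centre of its underside.
- cup: Bystander: blue plastic cup, 90 mm across, 75 mm tall, loose. Origin at the centre of its underside.
Things that resemble listed ones, but are neither listed nor needed, are in the scene too. Of the things that look like the basket, the middle-sized one is meant.

How it is judged:
By the outcome, as a careful person would: the job done as asked, in the order asked, and still so for the second after the job is handed in, with the robot touching nothing.
It also fails if it takes over 51 s, if anything falls off the work surface, if the arm or the gripper's body presses on something with over 40 N, if the wrist force passes 120 N, or if a joint passes its speed limit or range.

## Working session

There is one attempt and no reset: what is moved stays moved. The work goes in short steps, Python scripts to look and compute and a tool call to move; the robot and the scene stay as the last step left them, time stands still between calls to the robot, and variables do not carry over. Pictures are saved under pics/ and viewed, at most 10 in all, crops included, and the job is handed in when it is done.

Besides the shell and the picture viewer there is one more tool, called after "Call:" as name([rows], argument=value, ...), one row to a line, values as JSON. play_rows: Moves the arm, as the interface text tells. Its arguments: {"type":"object","properties":{"series":{"type":"array","items":{"type":"array"}},"newtons":{"type":"number"}},"required":["series"]}

```bash
mkdir -p pics
cat > h.py <<'E'
from cell import manip
import numpy as np, cv2
def snap(n,f):
    d=manip.grab_frame(n); cv2.imwrite('pics/'+f+'.png',d['img']); np.savez('pics/'+f+'.npz',mtx=d['mtx'],pose=d['pose']); return d
def ray(f,u,v):
    d=np.load('pics/'+f+'.npz'); K,P=d['mtx'],d['pose']
    a=np.linalg.inv(K)@[u,v,1]; return P[:3,3],P[:3,:3]@[a[0],-a[1],-a[2]]
def atz(f,u,v,z):
    o,r=ray(f,u,v); return o+r*(z-o[2])/r[2]
def proj(f,p):
    d=np.load('pics/'+f+'.npz'); c=d['pose'][:3,:3].T@(np.array(p)-d['pose'][:3,3]); k=d['mtx']@[c[0],-c[1],-c[2]]; return k[:2]/k[2]
def tri(a,b):
    A=np.zeros((3,3));y=np.zeros(3)
    for o,r in (ray(*a),ray(*b)):
        r=r/np.linalg.norm(r);M=np.eye(3)-np.outer(r,r);A+=M;y+=M@o
    return np.linalg.solve(A,y)
E
python3 -c "
from h import *
for n in('side','top'):
    d=snap(n,n+'0');print(n,d['mtx'].round(1).tolist(),d['pose'].round(3).tolist(),[k for k in d])
print(manip.get_obs())"
```

```text
side [[443.9, 0.0, 314.6], [0.0, 443.9, 234.5], [0.0, 0.0, 1.0]] [[0.849, 0.416, -0.325, 0.117], [-0.528, 0.659, -0.535, -0.631], [-0.008, 0.626, 0.78, 1.25], [0.0, 0.0, 0.0, 1.0]] ['img', 'mtx', 'pose']
top [[467.8, 0.0, 319.3], [0.0, 467.8, 232.6], [0.0, 0.0, 1.0]] [[0.021, 0.996, -0.092, 0.394], [-1.0, 0.021, 0.0, 0.038], [0.002, 0.092, 0.996, 1.569], [0.0, 0.0, 0.0, 1.0]] ['img', 'mtx', 'pose']
{'clock': 0.1, 'q': array([ 5.76152313e+01,  1.79558160e+01,  8.58508044e+01,  1.49335347e-03,
        7.62606296e+01, -1.27998587e+01]), 'joint_vel': array([-0.08275123,  0.082278  , -0.16330463, -0.05672221,  0.11907801,
        0.03825524]), 'joint_efforts': array([ 1.91656298e-03, -4.12902153e+01, -2.60144019e+01, -1.72102232e-04,
        3.07476999e-03,  4.38799546e-06]), 'ee_pos': array([0.17585769, 0.49442106, 0.23078853]), 'orientation': array([-1.79934742e+02, -1.63131385e-02,  1.60414725e+02]), 'contact_force': array([0.74530447, 0.63031433, 0.34526264]), 'torque': array([0.01352875, 0.06300495, 0.01821969]), 'finger_force': 0.0, 'gripper_width': 0.08554514965470682}
```

View pics/side0.png

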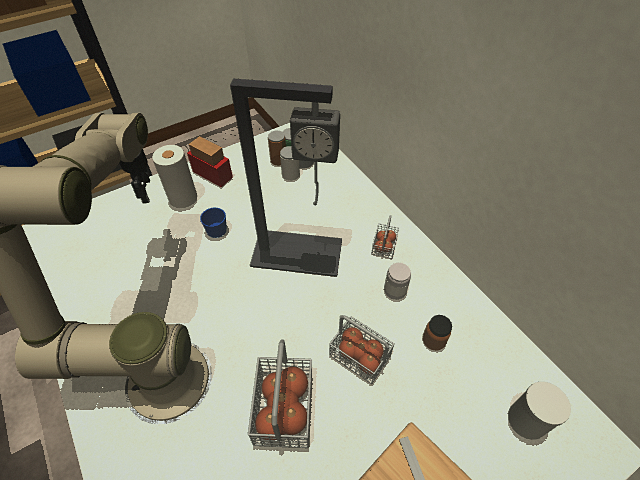

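View pics/top0.png

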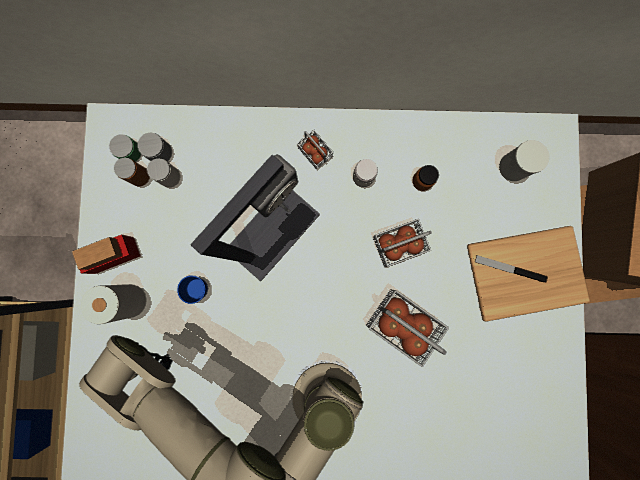

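Both pictures show three baskets: the small one at top (315,150), the middle one at top (403,242) / side (362,350), and the large one at top (408,327). The middle one is meant. The stand is at top (265,215), and the hook is at side (316,195). Next I'll enlarge the basket and the hook.

```bash
python3 -c "
from h import *
s=cv2.imread('pics/side0.png');t=cv2.imread('pics/top0.png')
c=lambda i,x,y,w,h:cv2.resize(i[y:y+h,x:x+w],(400,300),interpolation=cv2.INTER_CUBIC)
m=np.vstack([np.hstack([c(s,320,305,80,60+20*0),c(t,363,212,80,60)]),np.hstack([c(s,240,90,160,120+0),c(t,190,145,160,120)])])
cv2.imwrite('pics/m1.png',m)
m2=np.hstack([c(s,276,155,80,60),c(s,240,220,120,90)]);cv2.imwrite('pics/m2.png',m2)"
```

```text
(no output)
```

View pics/m1.png

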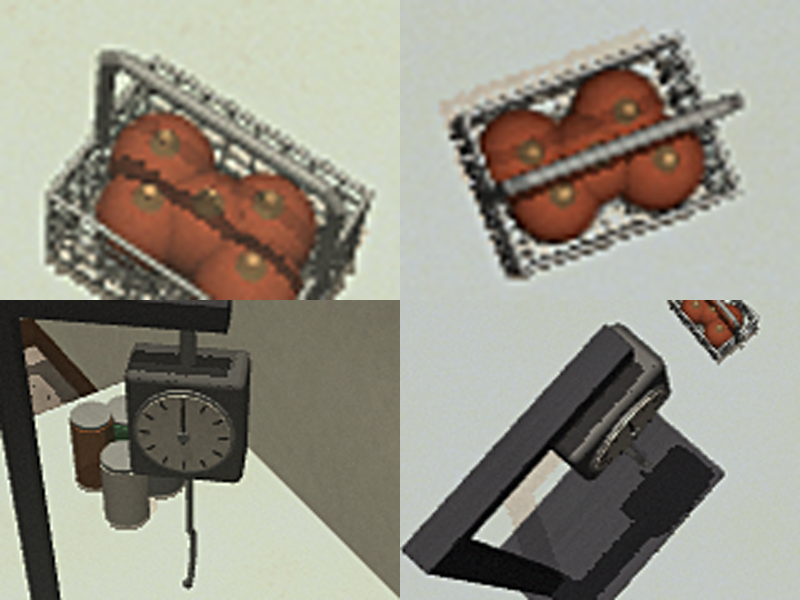

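View pics/m2.png

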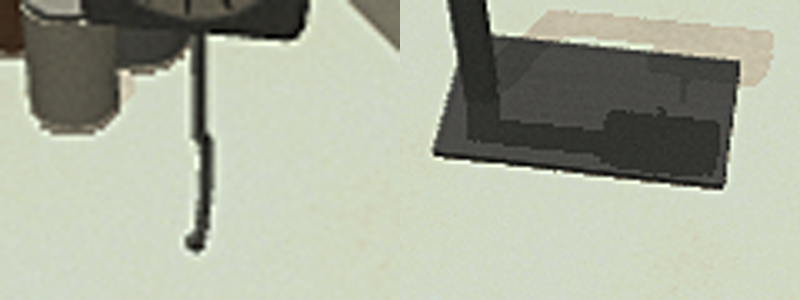

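```bash
python3 -c "
from h import *
np.set_printoptions(precision=4,suppress=True)
print('bar', tri(('side0',341.4,316),('top0',430,232.4)),tri(('side0',389,344),('top0',384,249.6)), tri(('side0',389,344),('top0',430,232.4)),tri(('side0',341.4,316),('top0',384,249.6)))
for z in (.165,):
  for a in (('side0',341.4,316),('side0',389,344),('top0',384,249.6),('top0',430,232.4)): print(a,atz(*a,z))
for a in (('side0',251.4,264.5),('side0',337,274.5),('side0',342,238.6),('side0',266.1,231.1),('top0',319.2,213),('top0',262,280),): print('base',a,atz(*a,.01))
print('tip',atz('side0',315,203.6,.307))
for n,a,z in(('cup',('top0',193,288),.075),('jar',('top0',426,177),.1),('can',('top0',365,171),.11)):print(n,atz(*a,z))
"
```

```text
bar [ 0.4745 -0.2435  0.3161] [ 0.5398 -0.2195  0.0194] [ 0.5362 -0.2989  0.1638] [ 0.481  -0.1611  0.1538]
('side0', 341.4, 316) [ 0.4808 -0.1673  0.165 ]
('side0', 389, 344) [ 0.5403 -0.3012  0.165 ]
('top0', 384, 249.6) [ 0.4769 -0.1578  0.165 ]
('top0', 430, 232.4) [ 0.5318 -0.2961  0.165 ]
base ('side0', 251.4, 264.5) [0.3832 0.2242 0.01  ]
base ('side0', 337, 274.5) [0.6071 0.0352 0.01  ]
base ('side0', 342, 238.6) [0.7068 0.1528 0.01  ]
base ('side0', 266.1, 231.1) [0.4945 0.3274 0.01  ]
base ('top0', 319.2, 213) [0.6046 0.0394 0.01  ]
base ('top0', 262, 280) [0.3766 0.2243 0.01  ]
tip [0.5718 0.1133 0.307 ]
cup [0.3476 0.4345 0.075 ]
jar [ 0.7155 -0.299   0.1   ]
can [ 0.7285 -0.1031  0.11  ]
```

```bash
cat >> h.py <<'E'
from scipy.spatial.transform import Rotation as Ro
def tool(bar_deg,lean):   # x_tool along bar, leaned so z points ahead+down
    return Ro.from_euler('xyz',[180,0,bar_deg],degrees=True)*Ro.from_rotvec([-np.radians(lean),0,0])
def cur():
    o=manip.get_obs(); return o,Ro.from_euler('xyz',o['orientation'],degrees=True),o['ee_pos']
def plan(p,R,n,R0=None,p0=None):
    from scipy.linalg import logm,expm
    if R0 is None: _,R0,p0=cur()
    T0=np.eye(4);T0[:3,:3]=R0.as_matrix();T0[:3,3]=p0
    T1=np.eye(4);T1[:3,:3]=R.as_matrix();T1[:3,3]=p
    S=expm(np.real(logm(np.linalg.inv(T0)@T1))/n)
    print(n,'rows',(S[:3,3]*1000).round(1).tolist(),Ro.from_matrix(S[:3,:3]).as_rotvec().round(4).tolist())
    T=T0
    for i in range(n):
        T=T@S
        if i%4==3:print('   ',T[:3,3].round(3))
E
python3 -c "
from h import *
print('large handle',atz('top0',385,305,.21),atz('top0',445,353,.21), 'side',atz('side0',282,343,.21),atz('side0',277,432,.21))
print('shank',atz('side0',316,162,.455))
W=np.array([.33,.03,.36]);A=tool(113,0)
plan(W,A,20)
R=tool(113,48);z=R.as_matrix()[:,2];print(R.as_matrix().round(2))
g=np.array([.5075,-.231,.165])+.038*np.array([.39,-.92,0])
plan(g-.081*z,R,16,A,W);print(g)
"
```

```text
large handle [ 0.31475809 -0.15569184  0.21      ] [ 0.18275819 -0.32791731  0.21      ] side [ 0.29685727 -0.17004497  0.21      ] [ 0.18407115 -0.34888264  0.21      ]
shank [0.58171214 0.12196223 0.455     ]
20 rows [-21.9, -12.4, -6.5] [-0.0001, 0.0, 0.0414]
    [0.237 0.414 0.257]
    [0.284 0.325 0.282]
    [0.316 0.23  0.308]
    [0.331 0.131 0.334]
    [0.33 0.03 0.36]
[[-0.39  0.62  0.68]
 [ 0.92  0.26  0.29]
 [ 0.    0.74 -0.67]]
16 rows [-21.7, -3.4, 8.4] [-0.0524, 0.0, 0.0]
    [ 0.354 -0.054  0.325]
    [ 0.385 -0.136  0.289]
    [ 0.422 -0.214  0.254]
    [ 0.467 -0.289  0.219]
[ 0.52232 -0.26596  0.165  ]
```

Call:
play_rows([
  [[-22,-12.4,-6.5],[0,0,0.0414],0],
  [[-22,-12.4,-6.5],[0,0,0.0414],0],
  [[-22,-12.4,-6.5],[0,0,0.0414],0],
  [[-22,-12.4,-6.5],[0,0,0.0414],0],
  [[-22,-12.4,-6.5],[0,0,0.0414],0],
  [[-22,-12.4,-6.5],[0,0,0.0414],0],
  [[-22,-12.4,-6.5],[0,0,0.0414],0],
  [[-22,-12.4,-6.5],[0,0,0.0414],0],
  [[-22,-12.4,-6.5],[0,0,0.0414],0],
  [[-22,-12.4,-6.5],[0,0,0.0414],0],
], newtons=100)

```text
clock: 1.1
ee_pos: [0.3028, 0.2772, 0.2963]
orientation: [-180.0, -0.0, 136.6]
contact_force: [0.4, 0.7, 0.5]
gripper_width: 0.0851
finger_force: 0.0
```

Call:
play_rows([
  [[-22,-12.4,-6.5],[0,0,0.0414],0],
  [[-22,-12.4,-6.5],[0,0,0.0414],0],
  [[-22,-12.4,-6.5],[0,0,0.0414],0],
  [[-22,-12.4,-6.5],[0,0,0.0414],0],
  [[-22,-12.4,-6.5],[0,0,0.0414],0],
  [[-22,-12.4,-6.5],[0,0,0.0414],0],
  [[-22,-12.4,-6.5],[0,0,0.0414],0],
  [[-22,-12.4,-6.5],[0,0,0.0414],0],
  [[-22,-12.4,-6.5],[0,0,0.0414],0],
  [[-22,-12.4,-6.5],[0,0,0.0414],0],
])

```text
clock: 2.1
ee_pos: [0.3313, 0.0282, 0.3614]
orientation: [-180.0, -0.0, 112.9]
contact_force: [-0.0, -0.1, -0.6]
gripper_width: 0.0853
finger_force: 0.0
```

```bash
python3 -c "
from h import *
o,R0,p0=cur();print(p0,o['orientation'],o['q'].round(1),o['clock'])
R=tool(113,48);z=R.as_matrix()[:,2]
g=np.array([.5075,-.231,.165])+.038*np.array([.39,-.92,0])
plan(g-.081*z,R,16)
"
```

```text
[0.3312505  0.02816187 0.36137955] [-1.79983571e+02 -1.27029359e-02  1.12880880e+02] [-15.6 -11.5  98.   -0.   93.5 -38.5] 2.1
16 rows [-21.6, -3.4, 8.5] [-0.0524, 0.0, -0.0001]
    [ 0.355 -0.056  0.327]
    [ 0.385 -0.137  0.29 ]
    [ 0.423 -0.214  0.254]
    [ 0.467 -0.289  0.219]
```

Call:
play_rows([
  [[-21.6,-3.4,8.5],[-0.0524,0,0],0],
  [[-21.6,-3.4,8.5],[-0.0524,0,0],0],
  [[-21.6,-3.4,8.5],[-0.0524,0,0],0],
  [[-21.6,-3.4,8.5],[-0.0524,0,0],0],
  [[-21.6,-3.4,8.5],[-0.0524,0,0],0],
  [[-21.6,-3.4,8.5],[-0.0524,0,0],0],
  [[-21.6,-3.4,8.5],[-0.0524,0,0],0],
  [[-21.6,-3.4,8.5],[-0.0524,0,0],0],
  [[-21.6,-3.4,8.5],[-0.0524,0,0],0],
  [[-21.6,-3.4,8.5],[-0.0524,0,0],0],
])

```text
clock: 3.1
ee_pos: [0.4039, -0.1757, 0.2713]
orientation: [149.9, 0.0, 112.9]
contact_force: [0.4, -0.2, 0.4]
gripper_width: 0.0853
finger_force: 0.0
```

Call:
play_rows([
  [[-21.6,-3.4,8.5],[-0.0524,0,0],0],
  [[-21.6,-3.4,8.5],[-0.0524,0,0],0],
  [[-21.6,-3.4,8.5],[-0.0524,0,0],0],
  [[-21.6,-3.4,8.5],[-0.0524,0,0],0],
  [[-21.6,-3.4,8.5],[-0.0524,0,0],0],
  [[-21.6,-3.4,8.5],[-0.0524,0,0],0],
  [[0,0,0],[0,0,0],0],
  [[0,0,0],[0,0,0],0],
  [[0,0,0],[0,0,0],0],
  [[0,0,0],[0,0,0],0],
])

```text
clock: 4.1
ee_pos: [0.4681, -0.2878, 0.2197]
orientation: [132.0, 0.1, 113.0]
contact_force: [0.2, -0.4, -0.0]
gripper_width: 0.0853
finger_force: 0.0
```

```bash
python3 -c "
from h import *
o,R0,p0=cur();print(p0,o['orientation'],o['q'].round(1),o['clock'])
s=snap('side','s1')['img'];t=snap('top','t1')['img']
c=lambda i,x,y,w,h:cv2.resize(i[y:y+h,x:x+w],(400,600),interpolation=cv2.INTER_CUBIC)
cv2.imwrite('pics/m3.png',np.hstack([c(s,300,250,120,180),c(t,360,170,120,180)]))
print(proj('s1',p0),proj('t1',p0))
"
```

```text
[ 0.46805805 -0.28782931  0.21974384] [1.31981332e+02 6.60374468e-02 1.13013876e+02] [ -65.4   16.6  103.2   52.5   69.5 -112.2] 4.1
[365.21321623 344.60338708] [431.65206252 252.55985224]
```

View pics/m3.png

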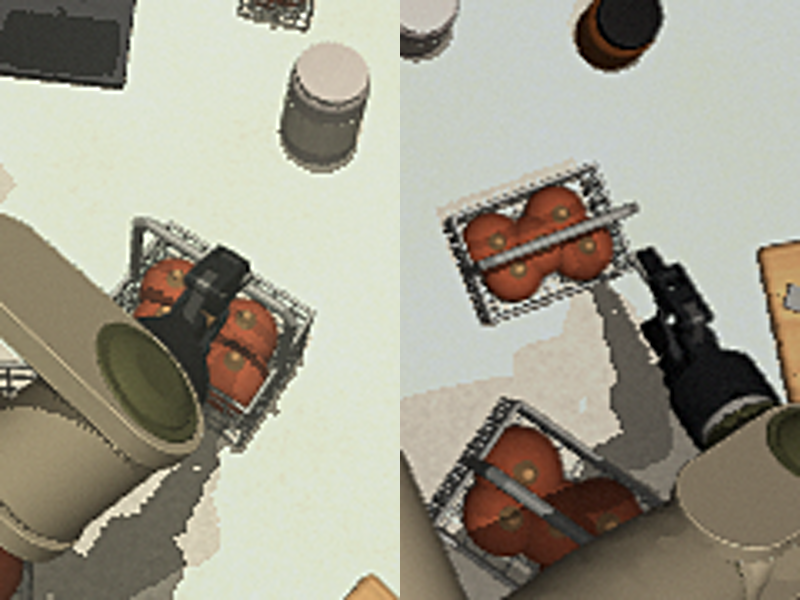

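Call:
play_rows([
  [[-0.5,-1,12],[0,0,0],0],
  [[-0.5,0,12],[0,0,0],0],
  [[0,0,12],[0,0,0],0],
  [[0,0,12],[0,0,0],0],
  [[0,0,12],[0,0,0],0],
  [[0,0,12],[0,0,0],0],
  [[0,0,12],[0,0,0],0],
  [[0,0,8],[0,0,0],0],
  [[0,0,4],[0,0,0],0],
  [[0,0,4],[0,0,0],0],
])

```text
clock: 5.2
ee_pos: [0.5365, -0.2605, 0.1513]
orientation: [132.0, 0.0, 113.0]
contact_force: [0.5, 0.3, -0.3]
gripper_width: 0.0855
finger_force: 0.0
```

```bash
python3 -c "
from h import *
o,R0,p0=cur();print(p0,o['orientation'],o['contact_force'],o['torque'])
R=R0.as_matrix();g=p0-.019*R[:,2];print('grasp pt',g, 'bar offset tool axes mm',((np.array([.5075,-.231,.165])-g)@R*1000).round(1))
t=snap('top','t2')['img'];s=snap('side','s2')['img']
c=lambda i,x,y,w,h:cv2.resize(i[y:y+h,x:x+w],(400,480),interpolation=cv2.INTER_CUBIC)
cv2.imwrite('pics/m4.png',np.hstack([c(s,320,290,100,120),c(t,365,190,100,120)]))
"
```

```text
[ 0.53653026 -0.26050615  0.15131824] [1.31962738e+02 1.09094973e-02 1.12979088e+02] [ 0.5370768   0.28849256 -0.28974442] [-0.15127462  0.37959601  0.05235065]
grasp pt [ 0.5235224  -0.26601943  0.16402254] bar offset tool axes mm [38.5  0.  -1.5]
```

View pics/m4.png

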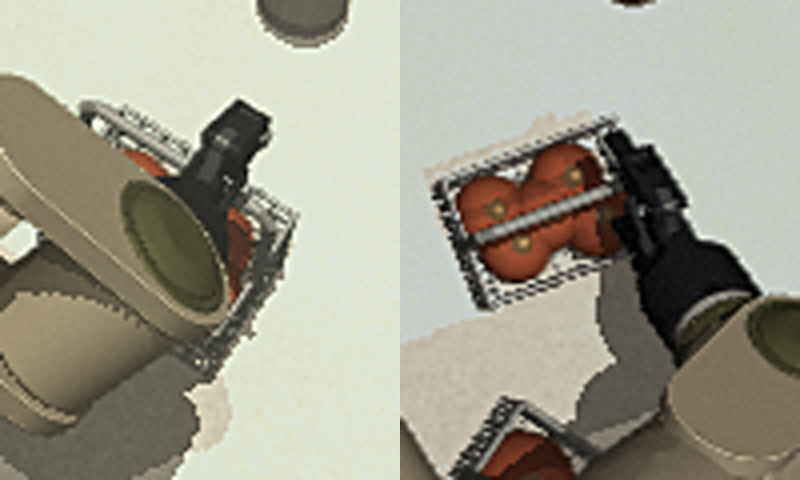

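The bar lies between the open fingers, with the gripper near the right-hand end in the top view. I'll close on it.

Call:
play_rows([
  [[0,0,0],[0,0,0],120],
  [[0,0,0],[0,0,0],180],
  [[0,0,0],[0,0,0],255],
  [[0,0,0],[0,0,0],255],
  [[0,0,0],[0,0,0],255],
  [[0,0,0],[0,0,0],255],
  [[0,0,0],[0,0,0],255],
  [[0,0,0],[0,0,0],255],
  [[0,0,0],[0,0,0],255],
  [[0,0,0],[0,0,0],255],
], newtons=110)

```text
clock: 6.3
ee_pos: [0.5363, -0.2606, 0.1515]
orientation: [132.0, 0.0, 113.0]
contact_force: [0.3, -1.0, 0.1]
gripper_width: 0.0064
finger_force: 107.3
```

Call:
play_rows([
  [[0,2.5,-2.3],[0,0,0],255],
  [[0,5,-4.5],[0,0,0],255],
  [[0,10,-9],[0,0,0],255],
  [[0,18,-16],[0,0,0],255],
  [[0,18,-16],[0,0,0],255],
  [[0,18,-16],[0,0,0],255],
  [[0,18,-16],[0,0,0],255],
  [[0,18,-16],[0,0,0],255],
  [[0,12,-11],[0,0,0],255],
  [[0,7,-6],[0,0,0],255],
])

```text
clock: 7.3
ee_pos: [0.5367, -0.2601, 0.3223]
orientation: [132.0, 0.1, 113.0]
contact_force: [-0.3, 0.6, -5.3]
gripper_width: 0.0066
finger_force: 107.6
```

```bash
cat >> h.py <<'E'
SEAT=np.array([.595,.142,.284]);HY=140.4
def hk(v): # hook frame vec(m)->world
    return Ro.from_euler('z',HY-90,degrees=True).apply(v)
def tcp(R,b,off=.0385): # tcp for bar centre b
    M=R.as_matrix(); return b-off*M[:,0]+.0205*M[:,2]-.0*M[:,2]
E
python3 -c "
from h import *
o,R0,p0=cur();print(o['torque'],o['contact_force'])
R=tool(HY,48); b=SEAT+hk([-.075,0,.048]);print(b,tcp(R,b))
plan(tcp(R,b),R,20)
snap('top','t3')
"
```

```text
[-0.60559297  0.80460513 -0.05022105] [-0.30530106  0.62658375 -5.32857694]
[0.5471932  0.08421151 0.332     ] [0.58656878 0.07140904 0.31828282]
20 rows [12.1, 7.8, 9.0] [-0.0, 0.0178, -0.0159]
    [ 0.559 -0.196  0.321]
    [ 0.576 -0.131  0.321]
    [ 0.586 -0.064  0.32 ]
    [0.589 0.004 0.319]
    [0.587 0.071 0.318]
```

Call:
play_rows([
  [[6,3.9,4.5],[0,0.0089,-0.008],255],
  [[12.1,7.8,9],[0,0.0178,-0.0159],255],
  [[12.1,7.8,9],[0,0.0178,-0.0159],255],
  [[12.1,7.8,9],[0,0.0178,-0.0159],255],
  [[12.1,7.8,9],[0,0.0178,-0.0159],255],
  [[12.1,7.8,9],[0,0.0178,-0.0159],255],
  [[12.1,7.8,9],[0,0.0178,-0.0159],255],
  [[12.1,7.8,9],[0,0.0178,-0.0159],255],
  [[12.1,7.8,9],[0,0.0178,-0.0159],255],
  [[12.1,7.8,9],[0,0.0178,-0.0159],255],
])

```text
clock: 8.35
ee_pos: [0.5808, -0.104, 0.3189]
orientation: [132.0, -0.0, 126.1]
contact_force: [0.6, -0.2, -4.7]
gripper_width: 0.0068
finger_force: 107.5
```

Call:
play_rows([
  [[12.1,7.8,9],[0,0.0178,-0.0159],255],
  [[12.1,7.8,9],[0,0.0178,-0.0159],255],
  [[12.1,7.8,9],[0,0.0178,-0.0159],255],
  [[12.1,7.8,9],[0,0.0178,-0.0159],255],
  [[12.1,7.8,9],[0,0.0178,-0.0159],255],
  [[12.1,7.8,9],[0,0.0178,-0.0159],255],
  [[12.1,7.8,9],[0,0.0178,-0.0159],255],
  [[12.1,7.8,9],[0,0.0178,-0.0159],255],
  [[8,5.2,6],[0,0.0178,-0.0159],255],
  [[6,4,4.5],[0,0.0089,-0.008],255],
])

```text
clock: 9.35
ee_pos: [0.5886, 0.0507, 0.3171]
orientation: [131.9, -0.1, 139.1]
contact_force: [0.5, -0.7, -5.0]
gripper_width: 0.0067
finger_force: 107.5
```

```bash
python3 -c "
from h import *
o,R0,p0=cur();print(p0,o['orientation'],o['contact_force'],o['q'].round(0))
s=snap('side','s4')['img'];t=snap('top','t4')['img']
c=lambda i,x,y,w,h:cv2.resize(i[y:y+h,x:x+w],(400,600),interpolation=cv2.INTER_CUBIC)
cv2.imwrite('pics/m5.png',np.hstack([c(s,255,130,120,180),c(t,230,145,120,180)]))
M=R0.as_matrix();b=p0-.0205*M[:,2]+.0385*M[:,0]
print('bar',b,'hookframe',Ro.from_euler('z',HY-90,degrees=True).inv().apply(b-SEAT)*1000)
for d in(-.073,0,.073): print(proj('s4',b+M[:,0]*d),proj('t4',b+M[:,0]*d))
print('tip pred',proj('s4',SEAT+hk([-.034,0,.023])))
"
```

```text
[0.58863165 0.05071162 0.31707129] [ 1.31948492e+02 -7.75535039e-02  1.39072008e+02] [ 0.51345985 -0.70396586 -4.99574632] [-26.  11.  94.  50.  68. -92.]
bar [0.54956932 0.06440171 0.33082686] hookframe [-88.74911011 -14.45806995  46.82686437]
[343.64143676 214.88274258] [327.95439017 197.11736014]
[317.43304062 211.88389174] [309.63041098 217.17810573]
[291.54635527 208.92185211] [291.15345172 237.40633101]
tip pred [314.97536393 202.84878998]
```

View pics/m5.png

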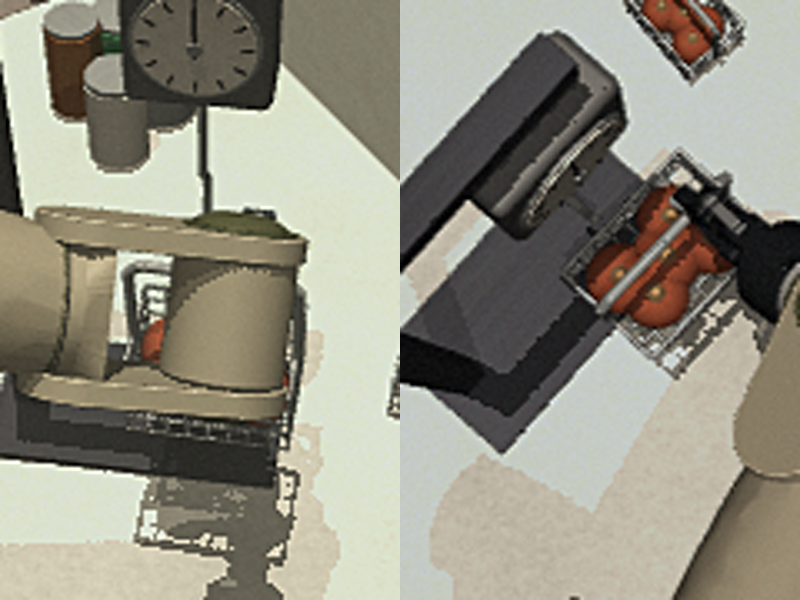

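```bash
python3 -c "
from h import *
print('kink', atz('side0',315.7,181,.353))
t=cv2.imread('pics/top0.png');s=cv2.imread('pics/side0.png')
def crop(i,f,x,y,w,h,k,mk):
    o=cv2.resize(i[y:y+h,x:x+w],None,fx=k,fy=k,interpolation=cv2.INTER_CUBIC)
    if mk:
      for v,c in(([-.034,0,.023],(0,0,255)),([0,0,0],(0,255,0)),([0,0,.069],(255,0,0)),([.026,0,.02],(0,255,255))):
        p=(proj(f,SEAT+hk(v))-[x,y]+.5)*k;cv2.circle(o,tuple(int(q) for q in p),3,c,-1);print(v,proj(f,SEAT+hk(v)))
    return o
T=(t,'top0',265,188,40,30,10);S=(s,'side0',296,175,40,30,10)
cv2.imwrite('pics/m6.png',np.vstack([np.hstack([crop(*T,0),crop(*T,1)]),np.hstack([crop(*S,0),crop(*S,1)])]))
"
```

```text
kink [0.59792422 0.15070387 0.353     ]
[-0.034, 0, 0.023] [291.11339162 209.21178112]
[0, 0, 0] [282.36241724 202.45047127]
[0, 0, 0.069] [280.35511243 198.3515173 ]
[0.026, 0, 0.02] [274.65395926 195.16115   ]
[-0.034, 0, 0.023] [314.97536393 202.84878998]
[0, 0, 0] [316.5648487  199.79004625]
[0, 0, 0.069] [316.44404851 183.19777239]
[0.026, 0, 0.02] [317.68092332 188.85325819]
```

View pics/m6.png

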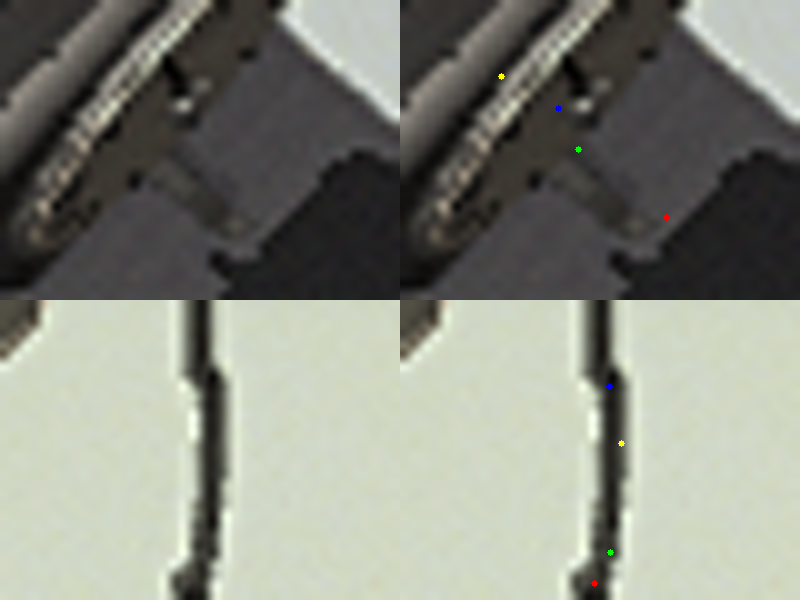

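```bash
python3 -c "
from h import *
print(tri(('side0',314,202.8),('top0',288,209.7)))
a=atz('top0',288,209.7,.305);b=atz('side0',314,203,.305);print(a,b)
for tip in (a,b,(a+b)/2): print(tip+hk([.034,0,0]))
k=atz('side0',315.5,182,.353);print('kink',k)
d=atz('top0',280.5,204,.284); print(d)
# base edge directions / plate top corners tri
print(tri(('side0',337,274.5),('top0',319.2,213)),tri(('side0',251.4,264.5),('top0',262,280)))
"
```

```text
[0.5739535  0.12434467 0.29881254]
[0.57208864 0.12437535 0.305     ] [0.57159254 0.11839019 0.305     ]
[0.59376105 0.1505728  0.305     ]
[0.59326496 0.14458764 0.305     ]
[0.593513   0.14758022 0.305     ]
kink [0.59528747 0.14755976 0.353     ]
[0.59054832 0.14704318 0.284     ]
[0.60708063 0.03852906 0.00513987] [0.37952799 0.22271927 0.01397708]
```

```bash
sed -i 's/SEAT=.*;/SEAT=np.array([.594,.1475,.284]);/' h.py
cat >> h.py <<'E'
def bar():
    o,R,p=cur();M=R.as_matrix();b=p-.0205*M[:,2]+.0385*M[:,0]
    return o,R,Ro.from_euler('z',HY-90,degrees=True).inv().apply(b-SEAT)*1000
E
python3 -c "
from h import *
o,R,h=bar();print(h)
R1=tool(HY,48);a=tcp(R1,SEAT+hk([-.055,0,.046]));plan(a,R1,8)
plan(tcp(R1,SEAT+hk([-.001,0,.046])),R1,8,R1,a)
"
```

```text
[-92.48381107 -18.77645845  46.85776666]
8 rows [2.5, 3.1, 3.6] [0.0001, 0.0021, -0.0021]
    [0.594 0.071 0.317]
    [0.598 0.092 0.316]
8 rows [-0.0, 4.5, 5.0] [0.0, -0.0, -0.0]
    [0.616 0.113 0.316]
    [0.633 0.134 0.316]
```

Call:
play_rows([
  [[2.5,3.1,3.6],[0,0.0021,-0.0021],255],
  [[2.5,3.1,3.6],[0,0.0021,-0.0021],255],
  [[2.5,3.1,3.6],[0,0.0021,-0.0021],255],
  [[2.5,3.1,3.6],[0,0.0021,-0.0021],255],
  [[2.5,3.1,3.6],[0,0.0021,-0.0021],255],
  [[2.5,3.1,3.6],[0,0.0021,-0.0021],255],
  [[2.5,3.1,3.6],[0,0.0021,-0.0021],255],
  [[2.5,3.1,3.6],[0,0.0021,-0.0021],255],
  [[0,0,0],[0,0,0],255],
  [[0,0,0],[0,0,0],255],
])

```text
clock: 10.45
ee_pos: [0.5981, 0.0917, 0.3163]
orientation: [132.0, -0.0, 140.3]
contact_force: [-0.7, 0.5, -5.5]
gripper_width: 0.0062
finger_force: 107.5
```

```bash
python3 -c "
from h import *
o,R,h=bar();print(h,o['orientation'],o['contact_force'],o['torque'])
R1=tool(HY,48)
plan(tcp(R1,SEAT+hk([-.001,0,.046])),R1,10)
t=snap('top','t5')['img']
def crop(i,f,x,y,w,h,k):
    o=cv2.resize(i[y:y+h,x:x+w],None,fx=k,fy=k,interpolation=cv2.INTER_CUBIC)
    return o
cv2.imwrite('pics/m7.png',crop(t,'t5',250,170,100,75,8))
_,R,p=cur();M=R.as_matrix();b=p-.0205*M[:,2]+.0385*M[:,0]
for q in (b,b+M[:,0]*.073,b-M[:,0]*.073,SEAT+hk([-.034,0,.021])):print((proj('t5',q)-[250,170]+.5)*8)
"
```

```text
[-55.63932169  -0.21652771  45.98523691] [ 1.31951811e+02 -4.76795213e-03  1.40332753e+02] [-0.68074443  0.52296201 -5.47412641] [-0.87567809  0.50441886 -0.05550388]
10 rows [0.0, 3.7, 4.1] [0.0001, 0.0001, -0.0001]
    [0.612 0.109 0.316]
    [0.626 0.125 0.316]
[362.03131936 351.97477724]
[217.49565232 516.64861517]
[505.37243557 188.66192704]
[317.03364325 321.09466837]
```

View pics/m7.png

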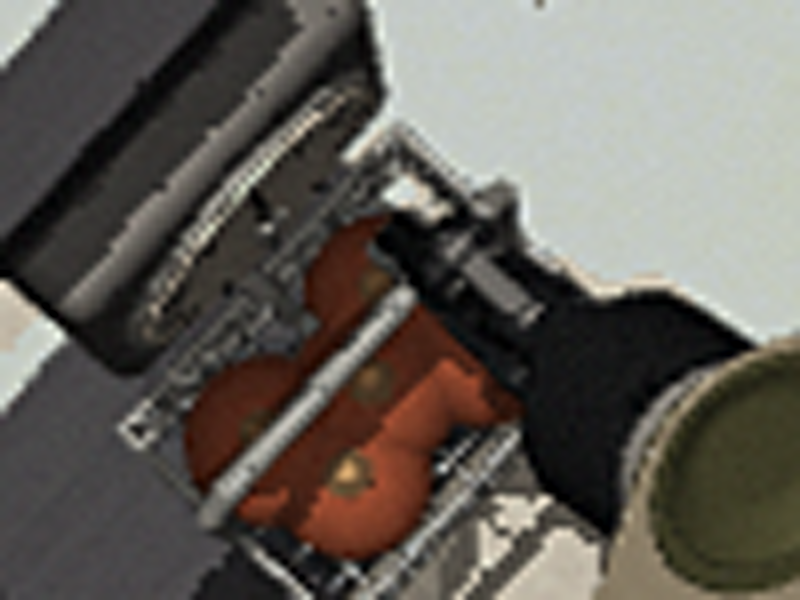

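The bar's left end is at (212,515) in the crop, within about 1.5 mm of the predicted point, and the hook tip is at about (305,322). I'll move in over the tip.

Call:
play_rows([
  [[0,3.7,4.1],[0,0,0],255],
  [[0,3.7,4.1],[0,0,0],255],
  [[0,3.7,4.1],[0,0,0],255],
  [[0,3.7,4.1],[0,0,0],255],
  [[0,3.7,4.1],[0,0,0],255],
  [[0,3.7,4.1],[0,0,0],255],
  [[0,3.7,4.1],[0,0,0],255],
  [[0,3.7,4.1],[0,0,0],255],
  [[0,3.7,4.1],[0,0,0],255],
  [[0,3.7,4.1],[0,0,0],255],
])

```text
clock: 11.5
ee_pos: [0.6336, 0.1344, 0.3164]
orientation: [131.9, -0.0, 140.3]
contact_force: [0.2, -0.5, -5.0]
gripper_width: 0.007
finger_force: 107.6
```

```bash
python3 -c "
from h import *
o,R,h=bar();print(h,o['orientation'],o['contact_force'],o['torque'],R.as_matrix().T@[0,0,-1])"
```

```text
[-1.56318013e-03 -3.51252322e-01  4.61182828e+01] [ 1.31945832e+02 -1.27227642e-02  1.40322918e+02] [ 0.16330992 -0.4758289  -4.96905055] [-0.90442163  0.47163017 -0.0074231 ] [-2.22054123e-04 -7.43777075e-01  6.68427717e-01]
```

Call:
play_rows([
  [[0,-3,2.7],[0,0,0],255],
  [[0,-3,2.7],[0,0,0],255],
  [[0,-3,2.7],[0,0,0],255],
  [[0,-3,2.7],[0,0,0],255],
  [[0,-3,2.7],[0,0,0],255],
  [[0,-3,2.7],[0,0,0],255],
  [[0,-3,2.7],[0,0,0],255],
  [[0,-3,2.7],[0,0,0],255],
  [[0,-3,2.7],[0,0,0],255],
  [[0,-3,2.7],[0,0,0],255],
])

```text
clock: 12.5
ee_pos: [0.6334, 0.1341, 0.2758]
orientation: [131.9, -0.0, 140.3]
contact_force: [0.6, 0.4, -6.1]
gripper_width: 0.0067
finger_force: 107.5
```

Call:
play_rows([
  [[0,-2.2,2],[0,0,0],255],
  [[0,-2.2,2],[0,0,0],255],
  [[0,-2.2,2],[0,0,0],255],
  [[0,-2.2,2],[0,0,0],255],
  [[0,-2.2,2],[0,0,0],255],
  [[0,-2.2,2],[0,0,0],255],
  [[0,-2.2,2],[0,0,0],255],
  [[0,-2.2,2],[0,0,0],255],
  [[0,-2.2,2],[0,0,0],255],
  [[0,-2.2,2],[0,0,0],255],
])

```text
clock: 13.5
ee_pos: [0.6336, 0.1342, 0.2462]
orientation: [131.9, 0.0, 140.3]
contact_force: [-0.5, -1.6, -2.9]
gripper_width: 0.0068
finger_force: 107.8
```

Call:
play_rows([
  [[0,-1.5,1.34],[0,0,0],255],
  [[0,-1.5,1.34],[0,0,0],255],
  [[0,-1.5,1.34],[0,0,0],255],
  [[0,-1.5,1.34],[0,0,0],255],
  [[0,-1.5,1.34],[0,0,0],255],
  [[0,-1.5,1.34],[0,0,0],255],
  [[0,-1.5,1.34],[0,0,0],255],
  [[0,-1.5,1.34],[0,0,0],255],
  [[0,0,0],[0,0,0],255],
  [[0,0,0],[0,0,0],255],
])

```text
clock: 14.5
ee_pos: [0.6334, 0.1343, 0.2303]
orientation: [131.9, -0.0, 140.3]
contact_force: [0.3, -0.9, -0.9]
gripper_width: 0.0065
finger_force: 108.0
```

```bash
python3 -c "
from h import *
f=[]
for i in range(12):
    manip.grab_frame('top');f.append(np.r_[manip.get_obs()['contact_force'],manip.get_obs()['torque']])
print(np.mean(f,0).round(2),np.std(f,0).round(2));print(bar()[2])"
```

```text
[-0.57 -0.66 -1.31 -0.48  0.33  0.01] [0.5  0.44 0.65 0.03 0.04 0.04]
[ -0.29581925  -0.33083312 -40.04208831]
```

Call:
play_rows([
  [[0,-1.1,1],[0,0,0],255],
  [[0,-1.1,1],[0,0,0],255],
  [[0,-1.1,1],[0,0,0],255],
  [[0,-1.1,1],[0,0,0],255],
  [[0,-1.1,1],[0,0,0],255],
  [[0,-1.1,1],[0,0,0],255],
  [[0,-1.1,1],[0,0,0],255],
  [[0,-1.1,1],[0,0,0],255],
  [[0,0,0],[0,0,0],255],
  [[0,0,0],[0,0,0],255],
])

```text
clock: 16.1
ee_pos: [0.6335, 0.1343, 0.2184]
orientation: [131.9, -0.0, 140.3]
contact_force: [0.5, -1.0, 0.4]
gripper_width: 0.0067
finger_force: 108.1
```

```bash
python3 -c "
from h import *
f=[]
for i in range(16):
    manip.grab_frame('top');f.append(np.r_[manip.get_obs()['contact_force'],manip.get_obs()['torque']])
print(np.mean(f,0).round(2),np.std(f,0).round(2));print(bar()[2])"
```

```text
[-0.15 -0.8   0.03 -0.36  0.26  0.  ] [0.43 0.46 0.52 0.03 0.03 0.02]
[ -0.23560214  -0.35391277 -51.90773411]
```

Call:
play_rows([
  [[0,-0.7,-0.7],[0,0,0],255],
  [[0,0,0],[0,0,0],255],
  [[0,0,0],[0,0,0],235],
  [[0,0,0],[0,0,0],225],
  [[0,0,0],[0,0,0],215],
  [[0,0,0],[0,0,0],205],
  [[0,0,0],[0,0,0],190],
  [[0,0,0],[0,0,0],170],
  [[0,0,0],[0,0,0],150],
  [[0,0,0],[0,0,0],130],
], newtons=20)

```text
clock: 17.9
ee_pos: [0.6328, 0.1335, 0.2183]
orientation: [131.9, -0.0, 140.3]
contact_force: [0.5, 0.0, -0.0]
gripper_width: 0.042
finger_force: 0.0
```

```bash
python3 -c "
from h import *
print(bar()[2])
s=snap('side','s6')['img'];t=snap('top','t6')['img']
c=lambda i,x,y,w,h:cv2.resize(i[y:y+h,x:x+w],(400,480),interpolation=cv2.INTER_CUBIC)
cv2.imwrite('pics/m8.png',np.hstack([c(s,260,150,100,120),c(t,245,155,100,120)]))"
```

```text
[ -1.23041795  -0.34308248 -51.98036402]
```

View pics/m8.png

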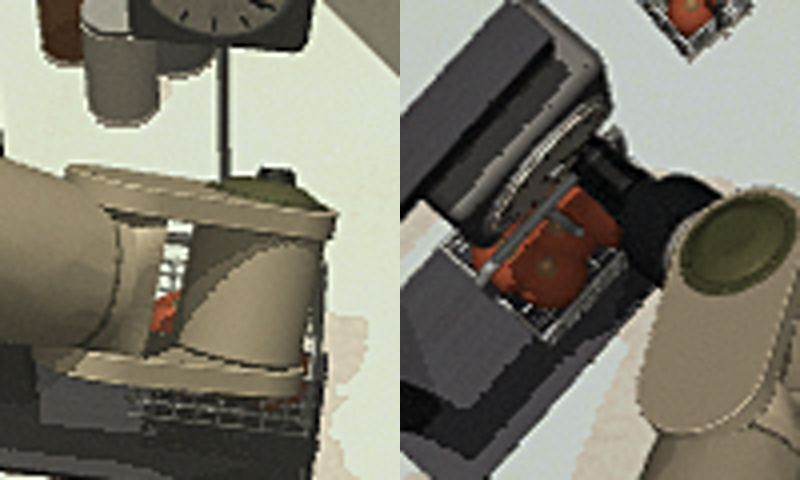

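The basket hangs on the hook. The bar is visible at (525,230), with the hook tip in front of it at (572,225), and the fingers are clear. I'll back out along the tool axis.

Call:
play_rows([
  [[0,0,-5],[0,0,0],130],
  [[0,0,-8],[0,0,0],130],
  [[0,0,-10],[0,0,0],130],
  [[0,0,-12],[0,0,0],130],
  [[0,0,-15],[0,0,0],130],
  [[0,0,-15],[0,0,0],130],
  [[0,0,-20],[0,0,0],130],
  [[0,0,-20],[0,0,0],130],
  [[0,0,-20],[0,0,0],130],
  [[0,0,-15],[0,0,0],130],
])

```text
clock: 19.0
ee_pos: [0.5656, 0.0522, 0.3135]
orientation: [131.9, 0.1, 140.3]
contact_force: [-0.4, -0.6, -0.3]
gripper_width: 0.0415
finger_force: 0.0
```

Call:
play_rows([
  [[-15,0,-15],[0,0,0],130],
  [[-15,0,-15],[0,0,0],130],
  [[-15,0,-15],[0,0,0],130],
  [[-15,0,-15],[0,0,0],130],
  [[-15,0,-15],[0,0,0],130],
  [[0,0,0],[0,0,0],130],
  [[0,0,0],[0,0,0],130],
  [[0,0,0],[0,0,0],130],
  [[0,0,0],[0,0,0],130],
  [[0,0,0],[0,0,0],130],
])

```text
clock: 20.0
ee_pos: [0.5883, -0.0369, 0.3619]
orientation: [131.9, -0.0, 140.4]
contact_force: [0.1, -0.6, 0.1]
gripper_width: 0.0418
finger_force: 0.0
```

```bash
python3 -c "
from h import *
o=manip.get_obs();print(o['clock'],o['ee_pos'],o['contact_force'])
fr=[]
for i in range(24): fr.append(cv2.cvtColor(manip.grab_frame('top')['img'],6)[150:300,230:345].astype(float))
a=fr[0]
for i in range(1,24,2): print(i,np.abs(cv2.GaussianBlur(fr[i]-a,(3,3),0)).mean().round(2),np.array(cv2.phaseCorrelate(fr[i][35:85,35:85].copy(),a[35:85,35:85].copy())[0]).round(2))
snap('side','s7');snap('top','t7')
# did bystanders move? template match vs first picture
t0=cv2.imread('pics/top0.png');t7=cv2.imread('pics/top0.png'.replace('top0','t7'))
for n,(x,y) in dict(cup=(193,288),jar=(426,177),can=(365,171)).items():
    print(n,np.abs(t0[y-20:y+20,x-20:x+20].astype(int)-t7[y-20:y+20,x-20:x+20]).mean())
"
```

```text
20.0 [ 0.58827865 -0.03694092  0.36193194] [ 0.0919598  -0.57610226  0.0586198 ]
1 0.55 [-0.01 -0.01]
3 0.57 [-0.04  0.01]
5 0.57 [-0.02 -0.01]
7 0.56 [-0.01 -0.  ]
9 0.57 [0.01 0.03]
11 0.57 [-0.02  0.02]
13 0.57 [-0.04  0.05]
15 0.57 [-0.04  0.01]
17 0.58 [-0.06 -0.01]
19 0.57 [-0.02 -0.  ]
21 0.57 [-0.01  0.01]
23 0.57 [-0.05  0.  ]
cup 4.349166666666667
jar 2.41125
can 2.433125
```

```bash
python3 -c "
from h import *
b=SEAT+[0,0,-.053]
for n in('s7','t7'):
    for tilt in(-6,0,6):
        d=hk([0,np.cos(np.radians(tilt)),np.sin(np.radians(tilt))])
        p,q=proj(n,b-.063*d),proj(n,b+.063*d);v=q-p;print(n,tilt,p.round(1),q.round(1),'ang',np.degrees(np.arctan2(v[1],v[0])).round(1))
    g=cv2.imread('pics/'+n+'.png',0);c=((p+q)/2)
    x0,y0=int(c[0])-40,int(c[1])-40
    L=cv2.createLineSegmentDetector().detect(cv2.resize(g[y0:y0+80,x0:x0+80],None,fx=4,fy=4,interpolation=cv2.INTER_CUBIC))[0][:,0]/4
    for l in L:
        w=l[2:]-l[:2]
        if np.hypot(*w)>18: print('   ',(l+[x0,y0,x0,y0]).round(1),(np.degrees(np.arctan2(w[1],w[0]))).round(1))
"
```

```text
s7 -6 [335.7 211.1] [295.4 210.2] ang -178.6
s7 0 [335.8 212.6] [295.2 208.7] ang -174.5
s7 6 [335.6 214. ] [295.2 207.3] ang -170.6
    [316.6 170.1 318.5 204.2] 86.7
    [329.8 218.3 354.6 221.5] 7.4
    [314.8 195.2 314.4 170.1] -90.8
t7 -6 [296. 189.] [267.8 222.2] ang 130.4
t7 0 [296.2 189.3] [267.4 222. ] ang 131.3
t7 6 [296.2 189.8] [267.3 221.7] ang 132.3
    [241.1 188.3 262.2 165. ] -47.9
    [240.9 231.5 253.8 217.1] -48.2
    [267.9 180.4 281.7 165.1] -48.0
    [241.4 209.8 259.9 189.2] -48.1
    [270.4 197.3 285.6 181.1] -46.7
```

Call:
play_rows([
  [[-13,-10,-11.5],[0,0,0],130],
  [[-13,-10,-11.5],[0,0,0],130],
  [[-13,-10,-11.5],[0,0,0],130],
  [[-13,-10,-11.5],[0,0,0],130],
  [[-13,-10,-11.5],[0,0,0],130],
  [[-13,-10,-11.5],[0,0,0],130],
  [[-13,-10,-11.5],[0,0,0],130],
  [[-13,-10,-11.5],[0,0,0],130],
  [[-13,-10,-11.5],[0,0,0],130],
  [[0,0,0],[0,0,0],130],
])

```text
clock: 22.3
ee_pos: [0.5909, -0.2198, 0.3635]
orientation: [132.0, -0.0, 140.2]
contact_force: [0.9, -0.7, 0.4]
gripper_width: 0.0419
finger_force: 0.0
```

```bash
python3 -c "
from h import *
print(manip.get_obs()['ee_pos'])
b=SEAT+[0,0,-.053];n='s8'
snap('side',n)
for h in(0,-.085,-.165):
  for tilt in(-6,0,6):
    Q=Ro.from_rotvec(np.radians(tilt)*hk([1,0,0]))
    f=lambda y,x:proj(n,b+Q.apply(hk([x,y,h])))
    x=-.055 if h else 0
    p,q=f(.063,x),f(-.063,x);v=q-p;print(h,tilt,p.round(1),q.round(1),'ang',np.degrees(np.arctan2(v[1],v[0])).round(1))
g=cv2.imread('pics/'+n+'.png',0);x0,y0=265,185
L=cv2.createLineSegmentDetector().detect(cv2.resize(g[y0:y0+110,x0:x0+100],None,fx=4,fy=4,interpolation=cv2.INTER_CUBIC))[0][:,0]/4
for l in L:
    w=l[2:]-l[:2]
    if w[0]<0:w=-w;l=l[[2,3,0,1]]
    if np.hypot(*w)>12: print('   ',(l+[x0,y0,x0,y0]).round(1),(np.degrees(np.arctan2(w[1],w[0]))).round(1))
"
```

```text
[ 0.59092574 -0.21983074  0.36348513]
0 -6 [295.4 210.2] [335.7 211.1] ang 1.4
0 0 [295.2 208.7] [335.8 212.6] ang 5.5
0 6 [295.2 207.3] [335.6 214. ] ang 9.4
-0.085 -6 [296.5 241.1] [336.  242.5] ang 2.1
-0.085 0 [293.6 239.6] [333.2 243.6] ang 5.8
-0.085 6 [290.8 237.9] [330.2 244.5] ang 9.5
-0.165 -6 [300.  256.1] [337.8 257.7] ang 2.5
-0.165 0 [294.7 254.5] [332.6 258.5] ang 6.0
-0.165 6 [289.5 252.7] [327.2 259. ] ang 9.5
    [296.7 210.5 314.5 212.4] 6.0
    [317.3 185.1 318.7 209.8] 86.7
    [315.8 208.9 316.1 194.2] -88.9
    [291.8 209.5 292.6 223.9] 87.0
    [290.6 209.8 290.6 222. ] 89.9
```

The bar lies within about 1° of level, and the hook and basket are still. I'll hand in.

```bash
python3 -c "
from cell import manip
print(manip.hand_in())"
```

```text
the job is handed in; nothing more can be done
None
```

The middle-sized basket hangs from the hook by the middle of its handle bar, still and within about 1° of level, clear of the arm. The jar, can and cup appear not to have moved. I handed the job in at about 22 s but got no verdict back.

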